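Load the ring finisher, snap its cover shut and switch it on

TASK

Set the steel basket of rings, upright and lengthwise, down on the floor of the finishing machine's well. Then swing the blue cover over and press it fully shut until it snaps past the roller catch, and only then push the red switch lever all the way over to its other end. Leave the other things on the bench where they are.

Things in the scene. Friction and masses are not known exactly. Their poses are not given: they have to be found in the camera images.
- machine: grey finishing machine fixed to the bench, 200 (its x) x 205 (its y, from -115 to +90 mm) x 90 mm high. Origin on the bench under the centre of the open well in its top, 140 (x) x 105 (y) mm. In the middle of the -y side a dark catch block (50 x 20 mm, centred at y = -105 mm) stands 30 mm above the top and holds a spring-loaded brass roller facing the cover.
- well_floor (a point): centre of the well's floor, 12 mm above the bench; axes as the machine's.
- lid_hinge (a point): middle of the cover's hinge line, 90 mm above the bench at the machine's y = +78 mm; the line runs along the machine's x, axes as the machine's. The cover is a hollow box 170 mm along the hinge, reaching 148 mm from it towards -y when shut, 30 mm thick: shut, its flat top is 120 mm above the bench; upright, its outer face is 30 mm to the +y side of the hinge line.
- lid (a joint): angle of the blue cover in rad: 0 shut, 1.57 upright, stop at 1.95 (leaning out to +y); starts at 1.55 to 1.88. The stiff hinge keeps it at any angle it is left. At about 0.11 rad the ridge on its front edge meets the sprung roller; pressing on takes about 11 N at the press pad, and it springs back if let go; past about 0.055 rad it snaps to 0 and is held.
- lid_press (a point): black rubber press pad, 60 x 25 mm, on the cover's outer face near the front edge: its centre, 128 mm from the hinge line; moves with the cover, z is the outward normal of the face.
- basket: loose open steel basket, 110 (its x) x 80 (y) x 30 mm, about 0.22 kg, three copper rings fixed inside, with a bail handle: a round bar 10 mm thick running along x, its axis 88 mm above the underside, on two uprights at the ends. Origin at the centre of the underside.
- basket_grip (a point): middle of the bail bar's axis, 88 mm above the basket's underside.
- pod: black switch box, 110 (x) x 80 (y) x 40 mm, fixed to the bench, carrying the red lever on its top. Origin at the centre of the underside.
- switch (a joint): angle of the red lever in rad: 0 = leaning to the box's -x (off), 1.0 = leaning to its +x (on). Stays where it is left; light to push.
- switch_tip (a point): centre of the 26 mm red ball at the lever's end. The lever's pivot is 62 mm above the bench over the centre of the switch box, the ball's centre 80 mm from it; the lever swings in the box's x-z plane, 0.5 rad either side of upright.
- bottle: bystander: white wash bottle, 60 mm across, 160 mm tall; origin under its centre.
- jar: bystander: amber jar, 60 mm across, 70 mm tall; origin under its centre.
- hammer: bystander: hammer 220 mm long, lying on the bench left of the machine.
- mandrel: bystander: tapered steel ring stick with a square wooden handle, 260 mm long, lying on the bench; origin under the handle's middle.
Things that resemble listed ones, but are neither listed nor needed, are in the scene too. Leave any pink look-alike of the basket alone. Leave any purple look-alike of the pod alone.

How it is judged (in metres and radians):
On the way, in this order (a step that is already met when the one before it is completed fails the run):
1. the basket stands on the floor of the well, released (horizontal distance between basket and well_floor below 0.03 m and z of basket in the frame of well_floor below 0.006 m and angle between basket's own z axis and vertical below 0.1 rad and contact force between the fingers and basket below 0.05 N), for 0.2 s.
2. the cover is swung over the well (value of joint lid below 0.8 rad).
3. the cover is snapped shut past the catch (value of joint lid below 0.025 rad), for 0.2 s.
4. the lever is pushed over (value of joint switch above 0.85 rad), for 0.2 s.
At the end, for the whole second after the job is handed in: The basket stands level (within 0.1 rad) and at rest on the well's floor (within 6 mm in height, 30 mm of the centre), the cover is shut within 0.025 rad, held by the catch, and the lever is beyond 0.85 rad (horizontal distance between basket and well_floor below 0.03 m and z of basket in the frame of well_floor below 0.006 m and angle between basket's own z axis and vertical below 0.1 rad and linear speed of basket below 0.02 m/s and value of joint lid below 0.025 rad and value of joint switch above 0.85 rad); the robot touches nothing.
It fails at once if the basket is tipped over (angle between basket's own z axis and vertical above 0.6 rad).
It fails at once if the lever is pushed before the cover is shut (value of joint switch above 0.5 rad and value of joint lid above 0.06 rad).
It fails at once if a bystander is moved by more than 30 mm (distance of any of bottle, jar, hammer, mandrel from where it was at the start of the episode above 0.03 m).
It also fails if it takes over 58 s, if anything falls off the work surface, if the arm or the gripper's body presses on something with over 40 N, if the wrist force passes 120 N, or if a joint passes its speed limit or range.

ROBOT

A 6-joint arm with a two-finger parallel gripper is mounted at the origin on the work surface. World frame = base frame: x ahead of the robot, y to its left, z up, the work surface at z = 0. Lengths are in m, angles in degrees, forces in N, time in s.
With the tool pointing down it reaches from about 0.425 to 0.95 m from the base axis. Payload 14.7 kg.
Tool frame: the origin (TCP) lies at the very end of the fingers, on their centre line; the grasp point (between the pads) lies 19 mm behind it; z points along the fingers, y is the direction in which the jaws open and shut (so a half turn about z gives the same grasp; the last joint's range is limited). The gripper opens to 85 mm and grips with 20 to 120 N. Pads are 22 mm wide; open, the fingers measure 114 mm over their backs; the gripper's body (76 mm by 85 mm) begins 54 mm behind the grasp point. The pads swing forward as they close: fully open they stand 13 mm farther back than shut.
Start: joints at [62.819, 27.513, 91.461, -0, 61.026, -2.67], TCP at [0.27, 0.591, 0.231] pointing down, gripper open.
Joint ranges: [-157.49, 157.49], [-46.99, 117.5], [13.45, 153.17], [-89.5, 269.5], [5.16, 153.95], [-167.48, 167.48]. Speed limits (degrees/s): [108.29, 108.29, 136.94, 172.46, 172.46, 172.46].

INTERFACE

Orientations are given as [roll, pitch, yaw] about the fixed x, y, z axes, in that order (R = Rz(yaw) Ry(pitch) Rx(roll)).
In Python, from station import r, kin, vision gives the robot as it stands. The module is installed in compiled form; this text tells all that it offers. Calls block until the motion is done:
- r.movep(position, orientation): joint-space move of the TCP to a pose.
- r.move_straight(position, attitude=None, vel=0.15): straight line of the TCP; attitude=None keeps the orientation; vel is the mean speed in m/s.
- r.set_joints(angles): joint-space move.
- r.open_gripper() and r.grasp(f_grip=None): open the fingers fully, or close them until they stop; f_grip is the grip in N (None keeps the last).
- r.wait(seconds).
- kin.solve_ik(position, orientation): joint angles nearest the present ones, or None.
- r.get_state(): the state.
- vision.camera(name): name is "scene" or "top" or "wrist"; returns a dict with "pixels" (384x512x3 uint8, red, green, blue), "z_map" (384x512 float32, m along the optical axis (not along the pixel's ray), 0 where there is no reading), "intrinsics" (3x3 intrinsics, pixels), "camera_from_world" (4x4, takes a point from world to camera coordinates). Camera axes: x right, y up, looking along -z (the intrinsics and any distortion apply to the point x, -y, -z); pixel columns grow to the right and rows downward; lengths in m; the calibration is good to about 2 mm. A picture is of the moment at which its call begins.
A pose or a line that the arm cannot do raises r.IKError and nothing moves.
- r.hand_in(): hands the job in, once; it reports no verdict.
The state is a dict: "time": time; "q": joint angles; "qvel": joint speeds; "joint_efforts": joint torques, N m; "ee_pos": TCP position; "eef_rot": TCP orientation; "contact_force": force on the tool from outside, world axes, zero at the start; "ft_torque": the same for the moment, N m; "grip_width": finger opening in m.
Only numpy, scipy, OpenCV 4.12 (cv2) and the standard library are available. Lean on these libraries where they do the work, as an engineer would, in place of code of your own. Each camera call takes 0.05 s, during which the arm holds its last target.

## Working session

There is one attempt and no reset: what is moved stays moved. The work goes in short steps, each a Python script; the robot and the scene stay as the last script left them, time stands still between calls to the robot, and variables do not carry over. Pictures are saved under pics/ and viewed, and the job is handed in when it is done.

```bash
mkdir -p pics; ls; python3 - <<'E'
from station import r,kin,vision
import cv2,numpy as np
s=r.get_state(); print(s)
for n in ["scene","top","wrist"]:
    c=vision.camera(n); np.savez("cam_%s.npz"%n,**c)
    cv2.imwrite("pics/%s0.png"%n,cv2.cvtColor(c["pixels"],cv2.COLOR_RGB2BGR))
    print(n,c["intrinsics"],c["camera_from_world"],[k for k in c], (c["z_map"]>0).mean())
E
```

```text
pics
{'time': 0.0, 'q': array([ 6.28192332e+01,  2.75485962e+01,  9.14962873e+01, -4.14198957e-04,
        6.10264949e+01, -2.66943784e+00]), 'qvel': array([ 0.06650879, -0.05535475, -0.0691707 , -0.02175415,  0.07068404,
        0.02493774]), 'joint_efforts': array([-7.96462842e-06, -9.50640178e+01, -4.30187988e+01, -2.30577753e-04,
        1.23862317e-02, -4.04642344e-05]), 'ee_pos': array([0.26944353, 0.59103954, 0.23067015]), 'eef_rot': array([-1.79928682e+02, -2.96263578e-03,  1.55488870e+02]), 'contact_force': array([-0.07678665, -0.8436021 , -0.05236723]), 'ft_torque': array([ 0.04887452, -0.00329019,  0.0228267 ]), 'grip_width': 0.08519411969101706}
scene [[370.92207247   0.         259.15360093]
 [  0.         370.92207247 189.03101026]
 [  0.           0.           1.        ]] [[-0.20020399  0.97957866  0.01854743  0.07712655]
 [-0.56018539 -0.12997947  0.81810614  0.2191505 ]
 [ 0.80381011  0.15339811  0.57476807 -1.82516537]
 [ 0.          0.          0.          1.        ]] ['pixels', 'z_map', 'intrinsics', 'camera_from_world'] 0.9961140950520834
top [[373.09869183   0
[... 163 characters left out ...]
0.99576569  0.00367033  0.09185438 -0.54287153]
 [-0.09181185 -0.01043691  0.99572168 -1.32281507]
 [ 0.          0.          0.          1.        ]] ['pixels', 'z_map', 'intrinsics', 'camera_from_world'] 0.9960835774739584
wrist [[287.07468833   0.         255.13159955]
 [  0.         287.07468833 193.31898887]
 [  0.           0.           1.        ]] [[ 4.15240697e-01  9.09711533e-01 -2.99331799e-04 -6.50198094e-01]
 [-8.61915693e-01  3.93318841e-01 -3.20002542e-01  4.03580035e-02]
 [-2.90992270e-01  1.33136077e-01  9.47416637e-01 -3.82166127e-01]
 [ 0.00000000e+00  0.00000000e+00  0.00000000e+00  1.00000000e+00]] ['pixels', 'z_map', 'intrinsics', 'camera_from_world'] 0.9960378011067709
```

View pics/scene0.png

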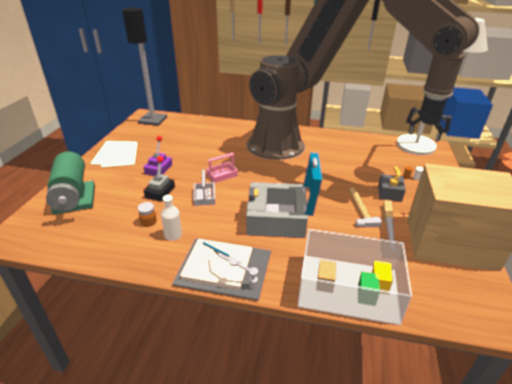

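View pics/top0.png

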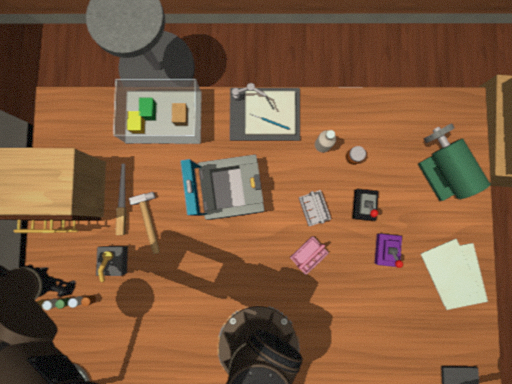

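The scene view shows the steel basket near (204,192), the machine near (280,207) with its blue cover upright, and the black pod near (159,186). In the top view they are at (315,208), (228,188) and (367,205). I'll measure them by depth.

```bash
cat > h.py <<'E'
import numpy as np,cv2
def cloud(c):
    K=c["intrinsics"];T=np.asarray(c["camera_from_world"]);z=c["z_map"].astype(float)
    v,u=np.mgrid[:z.shape[0],:z.shape[1]]
    x=(u-K[0,2])/K[0,0]*z; y=(v-K[1,2])/K[1,1]*z
    P=np.stack([x,-y,-z],-1)
    W=(P-T[:3,3])@T[:3,:3]
    W[z<=0]=np.nan
    return W
E
python3 - <<'E'
from h import *
c=dict(np.load("cam_top.npz")); W=cloud(c); img=c["pixels"][...,::-1]
crop=img[140:280,170:420]
cv2.imwrite("pics/topcrop.png",cv2.resize(crop,None,fx=3.2,fy=3.2,interpolation=cv2.INTER_CUBIC))
s=dict(np.load("cam_scene.npz")); cv2.imwrite("pics/scenecrop.png",cv2.resize(s["pixels"][...,::-1][130:250,130:340],None,fx=3.8,fy=3.8,interpolation=cv2.INTER_CUBIC))
x,y,z=W[...,0],W[...,1],W[...,2]
print(W[205,290],W[230,200])
def rect(m,name):
    p=W[m][:,:2]; rr=cv2.minAreaRect((p*1000).astype(np.float32)); print(name,len(p),rr)
hsv=cv2.cvtColor(img,cv2.COLOR_BGR2HSV)
u,v=np.meshgrid(np.arange(512),np.arange(384))
box=lambda a,b,cc,d:(u>a)&(u<b)&(v>cc)&(v<d)
rect(box(195,275,145,225)&(abs(z-.09)<.006),"machine top")
rect(box(255,270,145,225)&(abs(z-.12)<.008)&(hsv[...,0]<40),"catch")
rect(box(295,335,185,230)&(z>.012),"basket all")
rect(box(295,335,185,230)&(z>.07),"bail")
rect(box(295,335,185,230)&(z>.02)&(z<.045),"basket rim")
rect(box(345,385,180,225)&(abs(z-.04)<.006),"pod")
red=box(345,385,180,230)&((hsv[...,0]<8)|(hsv[...,0]>172))&(hsv[...,1]>170)&(z>.06)
rect(red,"ball"); print(np.nanmedian(W[red],0),np.nanmax(W[red],0))
blue=box(175,210,150,225)&(hsv[...,0]>90)&(hsv[...,0]<110)&(hsv[...,1]>120)
print("blue",np.nanpercentile(W[blue],[2,50,98],axis=0))
E
```

```text
[ 0.49995593 -0.11704519 -0.00353891] [ 0.40701762  0.21217111 -0.00121528]
machine top 2001 ((557.7171020507812, 101.47618865966797), (200.01402282714844, 218.46673583984375), 8.34669303894043)
catch 68 ((571.831787109375, -0.7948513031005859), (51.33232498168945, 16.822383880615234), 0.24755479395389557)
basket all 279 ((489.1480712890625, -203.67689514160156), (114.79480743408203, 81.58853149414062), 19.011302947998047)
bail 101 ((489.3342590332031, -203.2722625732422), (113.22872161865234, 10.916217803955078), 19.2689266204834)
basket rim 149 ((488.4703369140625, -203.910400390625), (113.36112213134766, 81.58853149414062), 19.011302947998047)
pod 356 ((501.5939025878906, -383.8477783203125), (82.0033187866211, 109.57565307617188), 84.12537384033203)
ball 44 ((466.2273254394531, -380.7108459472656), (21.682218551635742, 19.61491584777832), 87.53465270996094)
[ 0.46624107 -0.37776612  0.14311233] [ 0.47615484 -0.36972278  0.15053084]
blue [[0.45919956 0.18842068 0.11980522]
 [0.53957879 0.21082844 0.23569079]
 [0.62280375 0.23200054 0.24047965]]
```

View pics/topcrop.png

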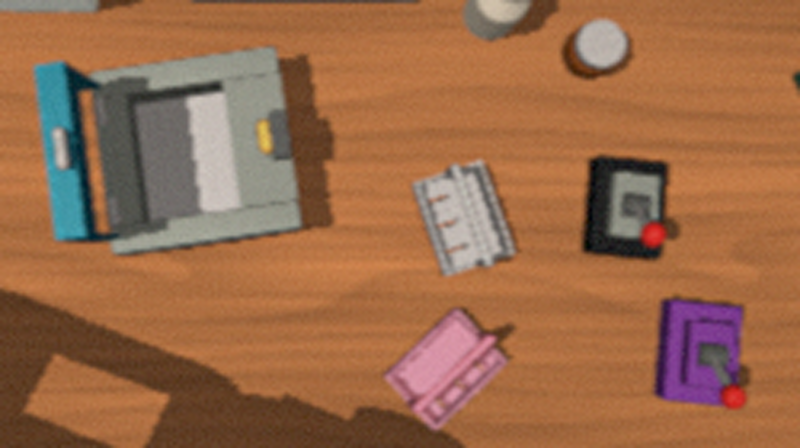

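View pics/scenecrop.png

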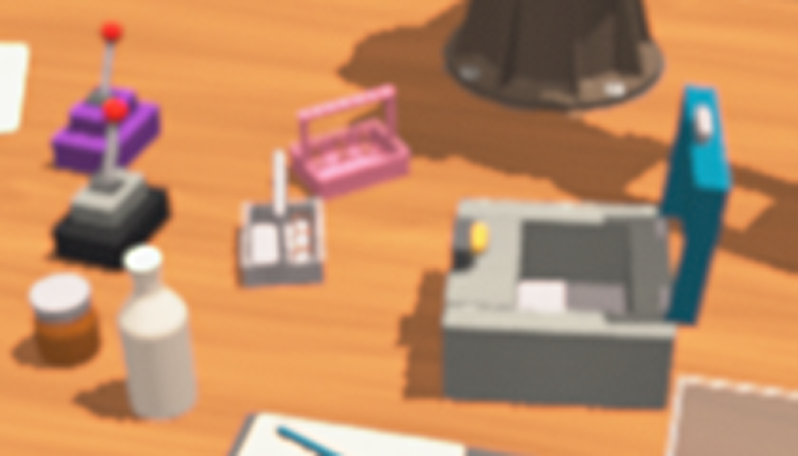

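The crops show the bail bar running lengthwise over the basket and the ball on the robot side of the pod, so +x there points away from the robot. The catch's brass roller is on the right and the cover is upright on the left. Next I'll refine the machine's frame and the cover's angle.

```bash
python3 - <<'E'
from h import *
c=dict(np.load("cam_top.npz")); W=cloud(c); img=c["pixels"][...,::-1]
hsv=cv2.cvtColor(img,cv2.COLOR_BGR2HSV)
u,v=np.meshgrid(np.arange(512),np.arange(384))
x,y,z=W[...,0],W[...,1],W[...,2]
m=(u>195)&(u<275)&(v>145)&(v<225)&(abs(z-.09)<.006)&(hsv[...,1]<80)
P=W[m][:,:2]
for a in (7.5,8,8.5,9):
    t=np.radians(a);R=np.array([[np.cos(t),-np.sin(t)],[np.sin(t),np.cos(t)]])
    Q=P@R
    # edges: for rows of y bins, min/max x
    yb=[(Q[(abs(Q[:,1]-k)<.01),0].min(),Q[(abs(Q[:,1]-k)<.01),0].max()) for k in (-.04,0,.03,.06)]
    xb=[Q[(abs(Q[:,0]-k)<.01),1].min() for k in (.50,.53,.6,.64)]
    print(a,np.round(yb,4).tolist(),np.round(xb,4))
a=8.3;t=np.radians(a);R=np.array([[np.cos(t),-np.sin(t)],[np.sin(t),np.cos(t)]])
f=(u>195)&(u<262)&(v>150)&(v<220)&(z<.03)&(z>.003)&(hsv[...,1]<90)
F=W[f][:,:2]@R; print("floor",np.percentile(F,[1,99],axis=0),np.median(z[f]))
blue=(u>175)&(u<210)&(v>150)&(v<225)&(hsv[...,0]>90)&(hsv[...,0]<110)&(hsv[...,1]>120)
B=np.c_[W[blue][:,:2]@R,z[blue]]
for lo,hi in ((.1,.15),(.15,.2),(.2,.225),(.225,.25)):
    k=B[(B[:,2]>lo)&(B[:,2]<hi)]
    if len(k): print(lo,len(k),np.percentile(k,[2,50,98],axis=0).round(4).tolist())
s=dict(np.load("cam_scene.npz"));S=cloud(s);hs=cv2.cvtColor(s["pixels"],cv2.COLOR_RGB2HSV)
uu=(u>295)&(u<325)&(v>150)&(v<225)&(hs[...,0]>90)&(hs[...,0]<110)&(hs[...,1]>120)
B=np.c_[S[uu][:,:2]@R,S[uu][:,2]]
for lo in np.arange(.08,.26,.02):
    k=B[(B[:,2]>lo)&(B[:,2]<lo+.02)]
    if len(k): print("S %.2f"%lo,len(k),np.percentile(k,[5,50,95],axis=0)[:,:2].round(4).tolist())
w=dict(np.load("cam_wrist.npz"));T=w["camera_from_world"];print("wristcam",-T[:3,:3].T@T[:3,3])
E
```

```text
7.5 [[0.4678, 0.6659], [0.4668, 0.6658], [0.4664, 0.664], [0.4669, 0.6644]] [-0.0813 -0.0806 -0.0788 -0.0795]
8 [[0.4668, 0.6656], [0.4668, 0.6658], [0.4668, 0.6655], [0.4661, 0.6649]] [-0.0856 -0.0853 -0.0846 -0.0851]
8.5 [[0.4665, 0.6653], [0.467, 0.6658], [0.4666, 0.6658], [0.4667, 0.6654]] [-0.089  -0.09   -0.0899 -0.0906]
9 [[0.4662, 0.6649], [0.4668, 0.6659], [0.467, 0.6661], [0.4672, 0.6659]] [-0.094  -0.0947 -0.0952 -0.0962]
floor [[ 0.5026791  -0.02377254]
 [ 0.63639631  0.07808242]] 0.012527363358045312
0.1 93 [[0.4978, 0.1119, 0.1129], [0.5834, 0.1309, 0.127], [0.6467, 0.1324, 0.1456]]
0.15 15 [[0.4815, 0.1148, 0.1569], [0.6464, 0.1206, 0.17], [0.6472, 0.1281, 0.1897]]
0.2 9 [[0.4812, 0.1153, 0.2012], [0.483, 0.1204, 0.2102], [0.6467, 0.1285, 0.2212]]
0.225 441 [[0.4834, 0.1177, 0.2317], [0.5567, 0.1313, 0.2365], [0.6448, 0.1456, 0.2406]]
S 0.08 15 [[0.4842, 0.114], [0.4892, 0.1255], [0.6529, 0.1336]]
S 0.10 58 [[0.4852, 0.1162], [0.5164, 0.1264], [0.6546, 0.1354]]
S 0.12 63 [[0.4855, 0.1173], [0.519, 0.1281], [0.6545, 0.1366]]
S 0.14 59 [[0.4865, 0.1196], [0.5104, 0.1278], [0.6551, 0.1381]]
S 0.16 48 [[0.485, 0.1222], [0.6508, 0.1293], [0.6538, 0.1379]]
S 0.18 48 [[0.4876, 0.1212], [0.6515, 0.1281], [0.6553, 0.1411]]
S 0.20 45 [[0.4881, 0.1218], [0.6518, 0.1309], [0.6548, 0.1418]]
S 0.22 183 [[0.4999, 0.1232], [0.6098, 0.1355], [0.6533, 0.147]]
wristcam [0.19356652 0.62649924 0.37479059]
```

```bash
python3 - <<'E'
from h import *
c=dict(np.load("cam_top.npz"));W=cloud(c)
z=W[...,2];u,v=np.meshgrid(np.arange(512),np.arange(384))
m=(u>175)&(u<212)&(v>150)&(v<225)&(z>.2)
t=np.radians(8.3);R=np.array([[np.cos(t),-np.sin(t)],[np.sin(t),np.cos(t)]])
Q=np.c_[W[m][:,:2]@R,z[m]]
for lo in np.arange(.2,.262,.006):
    k=Q[(Q[:,2]>=lo)&(Q[:,2]<lo+.006)]
    if len(k):print("%.3f"%lo,len(k),k[:,1].min().round(4),np.median(k[:,1]).round(4),k[:,1].max().round(4))
E
```

```text
0.200 4 0.118 0.1217 0.1255
0.206 2 0.1151 0.1152 0.1153
0.212 3 0.1155 0.1159 0.1166
0.218 4 0.1169 0.1221 0.1289
0.224 2 0.1168 0.1239 0.131
0.230 220 0.1174 0.1376 0.1476
0.236 272 0.1174 0.1281 0.1465
0.242 8 0.1178 0.125 0.1299
0.248 39 0.1229 0.1279 0.1342
0.254 6 0.1245 0.13 0.1316
```

Machine: origin (0.557, 0.109), yaw 8.3°, cover at about 1.65 rad. Basket: (0.489, −0.2035), yaw 19.2°. Next is the grasp.

```bash
cat >> h.py <<'E'
YM=8.3
_t=np.radians(YM);RM=np.array([[np.cos(_t),-np.sin(_t)],[np.sin(_t),np.cos(_t)]])
OM=RM@np.array([.5665,.0272])
def M(x,y,z): 
    p=OM+RM@np.array([x,y]); return [p[0],p[1],z]
def st(r,msg=""):
    s=r.get_state(); print(msg,"t%.2f"%s["time"],"p",s["ee_pos"].round(4),"rot",s["eef_rot"].round(1),"F",s["contact_force"].round(1),"w%.4f"%s["grip_width"]); return s
def shot(vision,name,f):
    c=vision.camera(name); np.savez("cam_%s.npz"%f,**c); cv2.imwrite("pics/%s.png"%f,c["pixels"][...,::-1]); return c
E
python3 - <<'E'
from station import r,kin,vision
from h import *
r.move_straight([.27,.591,.40],vel=.25)
B=[.489,-.2035]
r.movep([*B,.24],[180,0,19.2])
st(r); shot(vision,"wrist","w1")
E
```

```text
t3.92 p [ 0.4894 -0.203   0.2401] rot [180.   -0.   19.3] F [ 0.2 -0.1  0.1] w0.0852
```

View pics/w1.png

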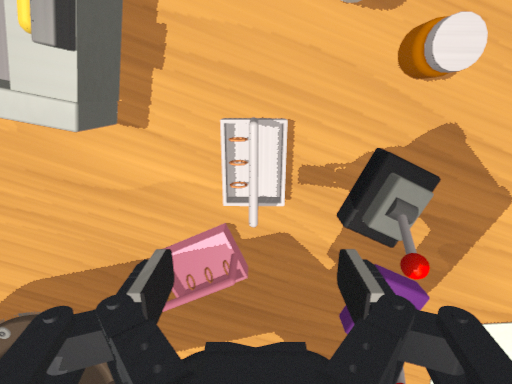

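The wrist view shows the steel basket's bar upright in the image at column 254, midway between the fingers (near 170 and 340). That means position and yaw are right. I'll descend and grasp.

```bash
python3 - <<'E'
from station import r,kin,vision
from h import *
B=[.489,-.2035]
r.move_straight([*B,.074],vel=.12)
st(r,"down")
r.grasp(40); st(r,"grasped")
r.move_straight([*B,.25],vel=.15)
st(r,"up"); shot(vision,"wrist","w2"); shot(vision,"scene","s2")
E
```

```text
down t5.51 p [ 0.4894 -0.2037  0.0746] rot [180.   -0.   19.2] F [-0.2  0.8 -0.5] w0.0860
grasped t6.20 p [ 0.4889 -0.2034  0.0741] rot [-180.     0.    19.2] F [-0.9  2.6  3.2] w0.0083
up t7.53 p [ 0.4886 -0.2033  0.2492] rot [-1.799e+02  1.000e-01  1.920e+01] F [ 0.1  0.2 -2.3] w0.0080
```

View pics/w2.png

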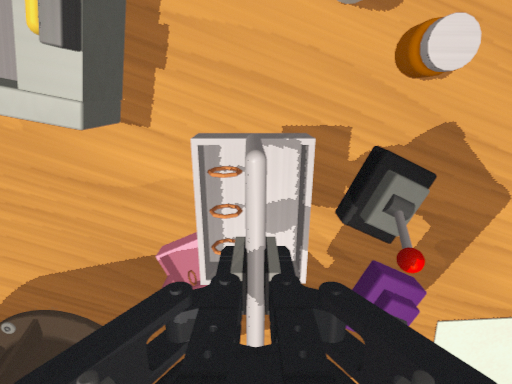

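View pics/s2.png

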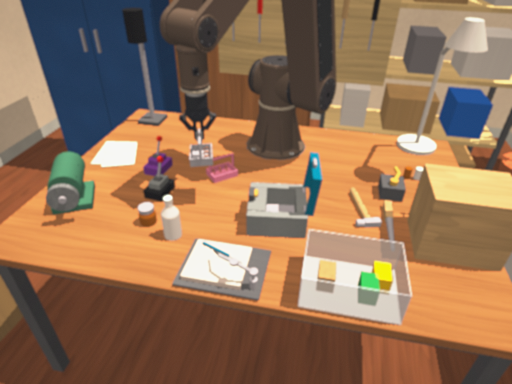

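The basket hangs level in the grip, with the bar at column 255 and −2.3 N on the wrist. I'll carry it over the well.

```bash
python3 - <<'E'
from station import r,kin,vision
from h import *
r.move_straight(M(0,0,.25),[180,0,YM],vel=.2)
st(r,"over"); shot(vision,"wrist","w3"); shot(vision,"top","t3")
E
python3 - <<'E'
import cv2
a=cv2.imread("pics/w3.png");b=cv2.imread("pics/t3.png")[120:260,150:340]
b=cv2.resize(b,(512,377))[:, :]
import numpy as np
cv2.imwrite("pics/w3t3.png",cv2.resize(np.hstack([a[:377],b]),(800,295)))
E
```

```text
over t9.38 p [0.5565 0.108  0.25  ] rot [180.    0.    8.3] F [-0.4 -1.2 -1.4] w0.0084
```

View pics/w3t3.png

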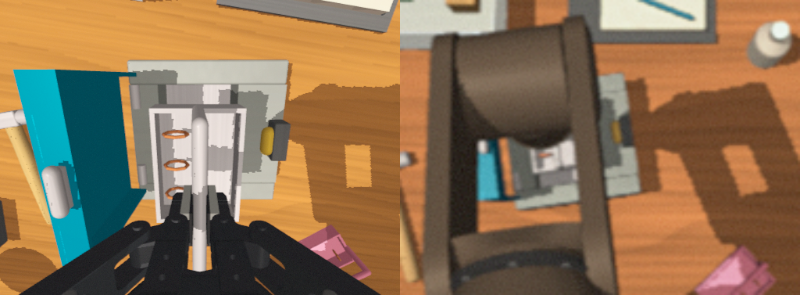

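The basket is centred over the well and parallel to it. I'll lower it.

```bash
python3 - <<'E'
from station import r,kin,vision
from h import *
r.move_straight(M(0,0,.12),vel=.12); st(r)
r.move_straight(M(0,0,.090),vel=.06); st(r)
for z in (.0885,.087,.086):
    r.move_straight(M(0,0,z),vel=.03); s=st(r,z)
    if s["contact_force"][2]>3: break
shot(vision,"wrist","w4")
E
```

```text
t10.71 p [0.5571 0.1088 0.1206] rot [-1.8e+02 -1.0e-01  8.3e+00] F [-0.6 -0.2 -1.9] w0.0083
 t11.36 p [0.5566 0.1087 0.0898] rot [-180.     0.     8.3] F [-0.4 -0.3 -1.8] w0.0087
0.0885 t11.61 p [0.5567 0.1087 0.0887] rot [180.   -0.    8.3] F [ 0.5 -0.  -2.2] w0.0082
0.087 t11.86 p [0.5566 0.1087 0.087 ] rot [-180.     0.     8.3] F [-0.1 -0.4 -1.1] w0.0084
0.086 t12.11 p [0.5567 0.1088 0.0861] rot [-180.    -0.     8.3] F [-0.5  0.9  0.1] w0.0087
```

View pics/w4.png

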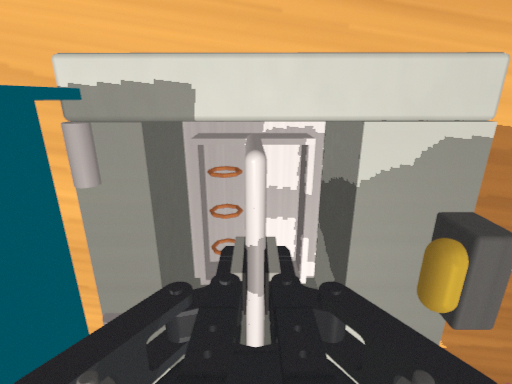

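The wrist load fell from −2 N to 0, so the basket is resting on the floor at the expected height. I'll release it and retreat.

```bash
python3 - <<'E'
from station import r,kin,vision
from h import *
r.open_gripper(); st(r,"open"); r.wait(.3)
r.move_straight(M(0,0,.26),vel=.12); st(r,"up"); shot(vision,"wrist","w5")
r.grasp(40)
# hop over the lid to its outer side, above
r.move_straight(M(0,0,.36),vel=.25)
r.movep(M(0,.19,.36),[180,0,YM+90])
st(r,"beyond"); shot(vision,"top","t5");shot(vision,"scene","s5");shot(vision,"wrist","w5b")
E
python3 - <<'E'
from h import *
c=dict(np.load("cam_w5.npz"));W=cloud(c);z=W[...,2]
Q=np.c_[(W[...,:2].reshape(-1,2)-OM)@RM,z.ravel()]
m=(abs(Q[:,0])<.069)&(abs(Q[:,1])<.052)
b=Q[m&(Q[:,2]>.085)&(Q[:,2]<.115)];print("bar",len(b),b.mean(0),b.min(0),b.max(0))
b=Q[m&(Q[:,2]>.036)&(Q[:,2]<.048)];print("rim",len(b),b.min(0),b.max(0))
E
```

```text
open t12.88 p [0.5566 0.1087 0.086 ] rot [-180.    -0.     8.3] F [-0.1 -0.2  0.8] w0.0851
up t14.78 p [0.5563 0.1086 0.2593] rot [-1.8e+02  1.0e-01  8.3e+00] F [ 0.5  0.6 -0.3] w0.0854
beyond t17.34 p [0.5291 0.2962 0.3594] rot [-179.9    0.    98.2] F [-0.2  0.3 -0.3] w-0.0002
bar 1264 [ 0.00591532 -0.00943407  0.10162156] [-0.0689988  -0.05198689  0.08505464] [0.06863949 0.00844914 0.10847755]
rim 1263 [-0.06897678 -0.05053488  0.03605341] [0.06786135 0.04344761 0.04788193]
```

View pics/w5.png

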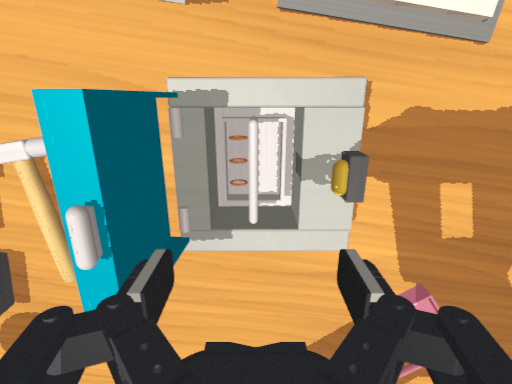

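View pics/s5.png

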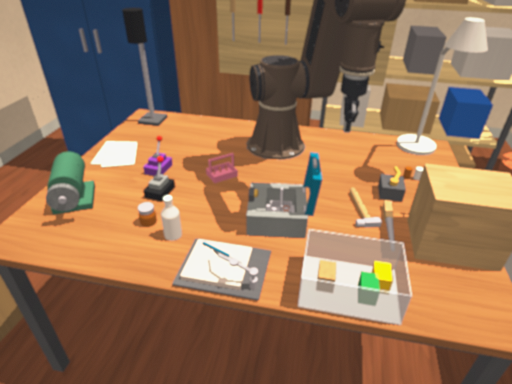

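View pics/w5b.png

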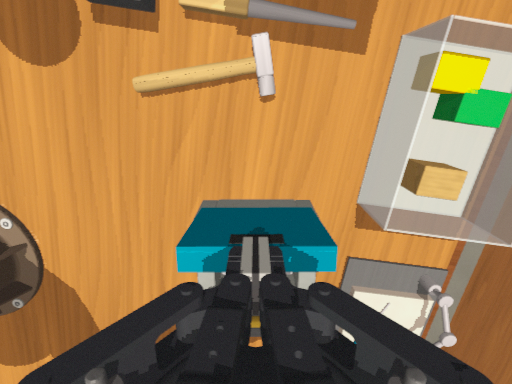

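The basket stands upright in the well. In w5 its bar runs from (253,120) to (253,222), inside the well opening. The fingers are now on the cover's outer side, so I'll go down and swing it over along an arc.

```bash
cat >> h.py <<'E'
def P(th,s,h=.011,n=.03):
    return M(0,.078-s*np.cos(th)+n*np.sin(th)+h,.09+s*np.sin(th)+n*np.cos(th))
E
python3 - <<'E'
from station import r,kin,vision
from h import *
r.move_straight(M(0,.19,.2),vel=.2); st(r,"low")
for th in (1.5,1.2,.9,.6):
    r.move_straight(P(th,.105),vel=.12); st(r,th)
shot(vision,"scene","s6");shot(vision,"wrist","w6")
E
```

```text
low t18.44 p [0.5298 0.2969 0.201 ] rot [179.9  -0.   98.3] F [-0.1  0.3  0.1] w-0.0001
1.5 t19.25 p [0.5406 0.2185 0.1971] rot [180.    0.   98.3] F [ 0.6  0.  -0.3] w-0.0001
1.2 t19.68 p [0.5452 0.1867 0.1987] rot [-180.    -0.    98.3] F [-0.1  0.4 -0.3] w-0.0003
0.9 t20.10 p [0.5497 0.1555 0.1908] rot [-180.    -0.    98.3] F [-0.1  0.2 -0.5] w0.0002
0.6 t20.52 p [0.5537 0.1275 0.1738] rot [-180.    -0.    98.2] F [-0.  -1.2 -0.1] w0.0000
```

View pics/w6.png

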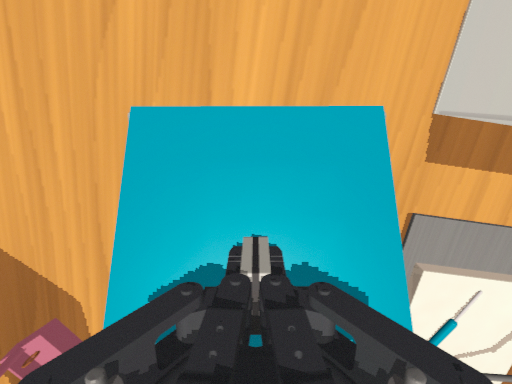

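View pics/s6.png

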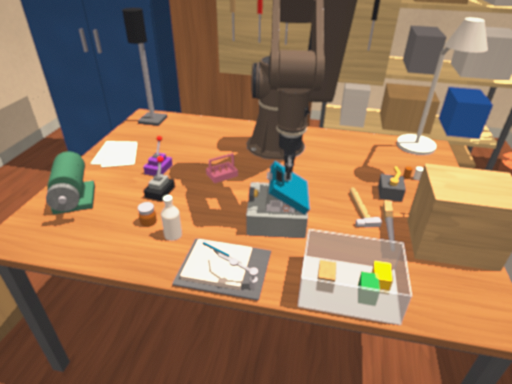

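The cover has followed to about 0.6 rad. I'll bring it lower, shift to the pad and press.

```bash
python3 - <<'E'
from station import r,kin,vision
from h import *
for th in (.4,.22):
    r.move_straight(P(th,.105),vel=.12); st(r,th)
p=P(.22,.128,h=0); r.move_straight([p[0],p[1],p[2]+.02],vel=.12)
p=P(.0,.128,h=0)
for z in (.145,.138,.133,.130,.128,.126,.124,.122,.120,.119,.118,.117,.116):
    r.move_straight([p[0],p[1],z],vel=.06); s=st(r,z)
    if s["contact_force"][2]>30: break
shot(vision,"wrist","w7")
E
```

```text
0.4 t20.96 p [0.5558 0.1124 0.1582] rot [-179.9   -0.    98.3] F [0.4 0.3 0.2] w0.0001
0.22 t21.27 p [0.5574 0.1019 0.1421] rot [-180.    -0.    98.3] F [-0.6  0.2  0.1] w0.0001
0.145 t22.32 p [0.5636 0.0592 0.1446] rot [-179.9   -0.    98.3] F [-0.4  0.8  0.1] w-0.0000
0.138 t22.59 p [0.5636 0.0593 0.1377] rot [-180.    -0.    98.3] F [-0.5 -0.5 -0. ] w-0.0003
0.133 t22.84 p [0.5645 0.059  0.1334] rot [179.9   0.   98.3] F [-0.8 -3.4  9.4] w-0.0002
0.13 t23.09 p [0.5647 0.0589 0.1306] rot [179.9   0.   98.3] F [ 0.5 -4.3  7.2] w0.0000
0.128 t23.34 p [0.5646 0.059  0.1284] rot [179.9   0.   98.3] F [ 1.3 -2.2  4.6] w0.0001
0.126 t23.59 p [0.5636 0.0593 0.1258] rot [-180.    -0.    98.3] F [-1.   0.4 -0.7] w0.0002
0.124 t23.84 p [0.5637 0.0593 0.1238] rot [-180.    -0.    98.3] F [ 0.4 -0.3  0.2] w0.0001
0.122 t24.09 p [0.5638 0.0592 0.1219] rot [-180.    -0.    98.3] F [ 0.7 -0.5 -0.6] w0.0000
0.12 t24.34 p [0.564  0.0592 0.12  ] rot [180.    0.   98.3] F [ 0.9 -0.1  0. ] w-0.0003
0.119 t24.59 p [0.5641 0.0592 0.1198] rot [180.    0.   98.3] F [-3.5  0.3 15.7] w-0.0002
0.118 t24.84 p [0.5642 0.0592 0.1195] rot [179.9   0.   98.3] F [-8.1 -0.3 30.2] w-0.0001
```

View pics/w7.png

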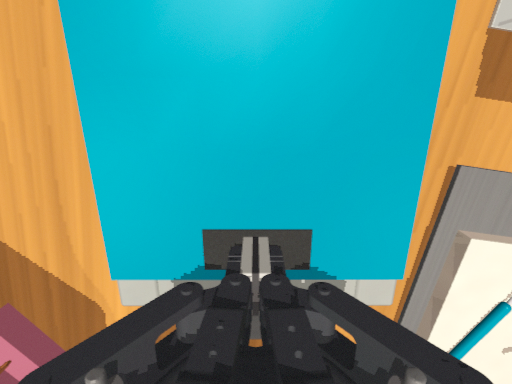

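The force rose to about 10 N, dropped to zero as the catch snapped, and turned rigid at z = 0.120, so the cover is shut. The tip sits on the black pad at (257,255). I'll lift off and check that the cover is flat.

```bash
python3 - <<'E'
from station import r,kin,vision
from h import *
p=P(.0,.128,h=0)
r.move_straight([p[0],p[1],.25],vel=.2); st(r)
c=shot(vision,"wrist","w8");W=cloud(c);hs=cv2.cvtColor(c["pixels"],cv2.COLOR_RGB2HSV)
m=(hs[...,0]>90)&(hs[...,0]<110)&(hs[...,1]>150)&(W[...,2]>.08)
Q=np.c_[(W[m][:,:2]-OM)@RM,W[m][:,2]]
A=np.c_[Q[:,:2],np.ones(len(Q))];k=np.linalg.lstsq(A,Q[:,2],rcond=None)[0];print("lid plane slope x,y,z0",k,len(Q))
# lever: approach
a=np.radians(-5.9);e=np.array([np.cos(a),np.sin(a)]);C=np.array([.5016,-.3838])
p=C-.10*e
r.movep([*p,.25],[180,0,-5.9]); st(r)
c=shot(vision,"wrist","w9");W=cloud(c);hs=cv2.cvtColor(c["pixels"],cv2.COLOR_RGB2HSV)
m=((hs[...,0]<6)|(hs[...,0]>174))&(hs[...,1]>170)&(W[...,2]>.08)&(np.hypot(W[...,0]-.465,W[...,1]+.38)<.08)
print("ball",m.sum(),np.median(W[m],0),W[m].max(0))
E
```

```text
t25.70 p [0.5632 0.0592 0.2488] rot [-179.9   -0.    98.3] F [-0.4 -0.5  0.8] w-0.0002
lid plane slope x,y,z0 [ 0.00084704 -0.00055317  0.12151273] 28579
 t27.44 p [ 0.4027 -0.3729  0.2499] rot [-180.    -0.    -5.8] F [-0.5  0.3 -0.7] w-0.0003
ball 680 [ 0.46819645 -0.37750246  0.14531641] [ 0.48012641 -0.36486241  0.30259983]
```

View pics/w9.png

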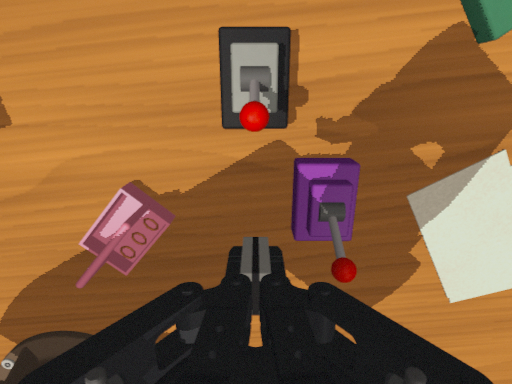

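The cover plane is level, with slopes below 0.001 at z = 0.1215. The red ball is at (254,116), straight ahead of the fingertips at column 256. I'll push the lever.

```bash
python3 - <<'E'
from station import r,kin,vision
from h import *
a=np.radians(-5.9);e=np.array([np.cos(a),np.sin(a)]);C=np.array([.5016,-.3838])
r.move_straight([*(C-.10*e),.118],vel=.15); st(r)
r.move_straight([*(C-.03*e),.118],vel=.12); st(r)
for d in (.0,.006,.010,.012,.014,.016,.018):
    r.move_straight([*(C+d*e),.118],vel=.08); s=st(r,d)
    if np.linalg.norm(s["contact_force"])>10: break
r.wait(.2)
r.move_straight([*(C-.09*e),.118],vel=.2)
r.move_straight([*(C-.09*e),.28],vel=.2); st(r)
c=shot(vision,"wrist","w10");shot(vision,"scene","s10");shot(vision,"top","t10")
W=cloud(c);hs=cv2.cvtColor(c["pixels"],cv2.COLOR_RGB2HSV)
m=((hs[...,0]<6)|(hs[...,0]>174))&(hs[...,1]>170)&(W[...,2]>.08)&(np.hypot(W[...,0]-.54,W[...,1]+.385)<.06)
if m.any(): print("ball",m.sum(),np.median(W[m],0), "along e",np.median((W[m][:,:2]-C)@e), ((W[m][:,:2]-C)@e).min(),((W[m][:,:2]-C)@e).max())
E
```

```text
t28.52 p [ 0.4026 -0.3738  0.1187] rot [180.   -0.   -5.9] F [-0.3  0.2 -0.1] w-0.0001
 t29.26 p [ 0.4713 -0.3805  0.118 ] rot [-180.     0.    -5.9] F [-0.2 -0.2  0.3] w-0.0002
0.0 t29.78 p [ 0.5017 -0.3837  0.1178] rot [-180.     0.    -5.9] F [-0.1 -0.2 -0.8] w-0.0002
0.006 t30.03 p [ 0.5077 -0.3845  0.118 ] rot [180.   -0.   -5.9] F [-0.3  0.6  0.7] w0.0003
0.01 t30.28 p [ 0.5117 -0.3849  0.118 ] rot [180.   -0.   -5.9] F [-0.4  0.1  0. ] w0.0001
0.012 t30.53 p [ 0.5136 -0.3851  0.118 ] rot [180.   -0.   -5.9] F [-0.9 -0.7 -0.4] w-0.0001
0.014 t30.78 p [ 0.5156 -0.3852  0.118 ] rot [180.   -0.   -5.9] F [ 0.5 -0.4 -0.2] w0.0000
0.016 t31.03 p [ 0.5172 -0.3853  0.1179] rot [-1.8e+02  1.0e-01 -5.9e+00] F [-5.  -1.   1.3] w-0.0002
0.018 t31.28 p [ 0.5176 -0.3852  0.1177] rot [-179.9    0.2   -5.9] F [-14.1  -0.    6. ] w-0.0003
 t33.13 p [ 0.4119 -0.3741  0.2789] rot [-1.799e+02  1.000e-01 -5.900e+00] F [ 0.3  0.8 -0.2] w-0.0001
ball 689 [ 0.53822985 -0.38444848  0.14326518] along e 0.036434853198379656 0.025533769761054148 0.04930415310158141
```

View pics/w10.png

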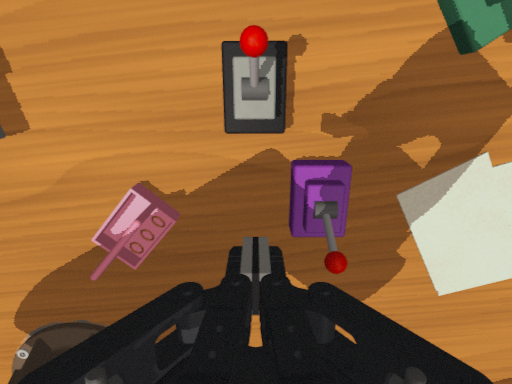

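View pics/s10.png

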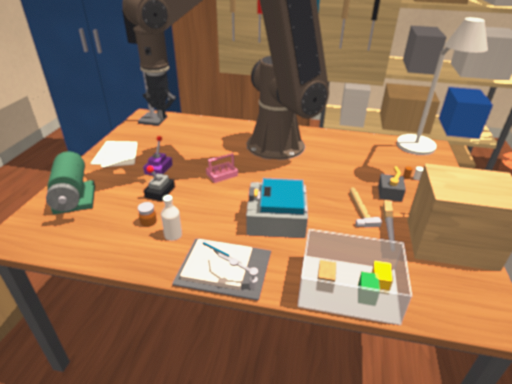

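The lever is at its far stop: the ball is 0.037 m past the pivot, which matches an angle of about 1.0 rad. In w10 it is at (254,40). The scene view shows the cover shut and the other things unmoved, so I'm handing in.

```bash
python3 - <<'E'
from station import r
from h import st
r.hand_in(); st(r)
E
```

```text
the job is handed in; nothing more can be done
the job is handed in; nothing more can be done
```

I set the basket in the well, shut the blue cover past its catch, then pushed the red lever over. I handed the job in at about 33 s on the robot's clock; no verdict is reported.

- **Basket:** I gripped it by the bail bar and turned it to the machine's yaw. I lowered it until the wrist load fell from about 2 N to 0 at the expected height, then released it. The wrist picture afterwards showed it upright and inside the well. A check of the bar's position from depth was contaminated by machine edges, so I relied on that picture, and the basket can't be seen under the shut cover.
- **Cover:** Pressing on the pad took about 10 N. The force then dropped to zero as it snapped, and turned rigid at 0.120 m. Afterwards the cover's top measured flat within 0.001 rad at a height of 0.1215 m.
- **Lever:** I pushed it until it met its stop at about 14 N. The ball ended 0.036–0.037 m beyond the pivot, which puts the lever at about 1.0 rad.
- **Other things:** In the last scene picture, the other things on the bench looked unmoved and the gripper was clear of everything. I judged this by eye and did not measure it.

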